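Tighten the drain's retaining ring with the pin spanner

TASK

Take the shorter pin spanner from its wooden rack, set both of its pins fully into a pair of opposite holes of the retaining ring in the wash basin's drain, and only then turn the ring clockwise until it is hard against its stop. Feel for the holes with a light press and do not force anything; turn the ring with the spanner only. Then set the spanner back down in its rack, upright, the way it sat before, let go, and leave everything else as it lies.

Things in the scene. Friction and masses are not known exactly. Their poses are not given: they have to be found in the camera images.
- spanner_grip (a point): Shorter of the two pin spanners, to be used; this point is its handle's centre. Upright black handle 40 mm (x) by 14 mm (y: grip across this) by 50 mm high on the middle of a steel bar 76 (x) by 18 by 10 mm thick. The point is 25 mm above the bar's top, 35 mm above its underside, 50 mm above the pin tips. z up, x along the bar. 0.16 to 0.26 kg
- spanner_pin_a (a point): Tip of the spanner's pin at +x of the bar: steel, 8 mm across with a domed end, standing 10 mm down from the bar, 28 mm from the spanner's axis
- spanner_pin_b (a point): Tip of the spanner's other pin, at -x; the same, so the pin centres are 56 mm apart
- spanner_rack_seat (a point): Where the handle's centre is when the spanner sits in its rack. Fixed wooden stand, base 90 x 60 mm: a saddle block 40 mm long (x) lies between the pins; the bar rests on it 24 mm above the bench, between two cheeks 8 mm higher and 24 mm apart in y. Play 4 mm each way along x, 3 mm along y. x along the bar, z up
- wide_spanner_grip (a point): Handle centre of the longer spanner (bar 104 mm, pins 84 mm apart), in a rack of its own: does not fit the ring, leave it. The two racks may be swapped
- drain_center (a point): Centre of the retaining ring's top face, on its axis; z up, x along the basin's 340 mm side. Aluminium ring 92 mm outside, 12 mm thick, open middle 35 mm, four through holes 11 mm across, 28 mm from the axis, 90 degrees apart. Spanner seated: bar on the ring's top, pin tips 10 mm below it. Fixed basin 340 x 300 mm, floor 16 mm below this point, rim 45 mm above it
- ring (a joint): Ring's angle, growing clockwise seen from above; 1.30 is its stop (tight), it starts 0.6 to 1.0 short of it. At reading q a pair of opposite holes lies (1.30 - q) + e anticlockwise of drain_center's x axis; e is fixed, unmeasured, -0.7 to 0.7: look or feel for the holes. Turns at 0.35 N m; pins sliding on its face under 8 N do not turn it. Over 60 N on it does harm
- plug: Bystander, leave alone: black rubber drain plug, 52 mm across, 28 mm high, in a corner of the basin; origin under its middle
- gasket: Bystander, leave alone: black rubber gasket ring, 80 mm across, 5 mm thick, in the opposite corner of the basin; origin under its middle
- polish_jar: Bystander, leave alone: dark screw-top jar, 64 mm across, 70 mm high; origin under its middle
- mallet: Bystander, leave alone: hammer, lying; origin under its middle
- deburrer: Bystander, leave alone: screwdriver-like hand tool, lying; origin under its middle
- socket: Bystander, leave alone: steel socket, 32 mm across, 32 mm high; origin under its middle
- offcut: Bystander, leave alone: flat steel offcut, 90 x 50 x 12 mm; origin under its middle
Mind the look-alikes: they are no part of the job. What is shaped like the part that bears spanner_grip but green or orange is not meant.

How it is judged:
By the outcome, as a careful person would: the job done as asked, in the order asked, and still so for the second after the job is handed in, with the robot touching nothing.
It also fails if it takes over 72 s, if anything falls off the work surface, if the arm or the gripper's body presses on something with over 40 N, if the wrist force passes 120 N, or if a joint passes its speed limit or range.

ROBOT

A 6-joint arm with a two-finger parallel gripper is mounted at the origin on the work surface. World frame = base frame: x ahead of the robot, y to its left, z up, the work surface at z = 0. Lengths are in m, angles in rad, forces in N, time in s.
With the tool pointing down it reaches from about 0.35 to 0.775 m from the base axis. Payload 7.3 kg.
Tool frame: the origin (TCP) lies on the mounting face of the last link; the fingertips stand 178 mm ahead of it and the grasp point (between the pads) lies 159 mm ahead of it (robot.tcp_to_tips is the distance from the TCP to the fingertips, in m); z points along the fingers, y is the direction in which the jaws open and shut (so a half turn about z gives the same grasp; the last joint's range is limited). The gripper opens to 92 mm and grips with 3 to 60 N. Pads are 19 mm wide; open, the fingers measure 130 mm over their backs; the gripper's body (75 mm by 190 mm) begins 47 mm behind the grasp point.
Start: joints at [-1.278, 0.342, 1.524, -0, 1.275, -0.146], TCP at [0.223, -0.475, 0.405] pointing down, gripper open.
Joint ranges: [-2.53, 2.53], [-0.77, 2.02], [0.04, 2.7], [-1, 4.14], [0.28, 2.66], [-3.11, 3.11]. Speed limits (rad/s): [2.57, 2.57, 3.14, 3.14, 3.14, 3.14].

INTERFACE

Orientations are given as [roll, pitch, yaw] about the fixed x, y, z axes, in that order (R = Rz(yaw) Ry(pitch) Rx(roll)).
In Python, from cell import robot, viewer gives the robot as it stands.
- The arm moves only by the shell command python3 -m creep 'ROWS' [OPENING] [FORCE]. ROWS is JSON, a list that holds one entry, the list of rows, each a list of 6 numbers: the shift along the world's x, y, z in mm, then the turn, a rotation vector about the world's x, y, z in degrees. A call has 1 to 5 rows; each row shifts and turns the pose as measured when the row begins; what a row does not reach is not made up. A row lasts 1/12 s, in which the tool goes at most 41.7 mm and 7.16 degrees, less where a joint would pass 70% of its speed; a pose out of reach is approached as far as the arm can. A call with a gripper value outside its range is refused whole. OPENING is the closure, from -1 (fully open) to 1 (shut), set as the call begins (- or left out, the last holds). The fingers move at their own pace and stop on an object; FORCE is the grip in N (left out, the last holds). Time passes only in rows, so rows that do not move let the fingers close. It gives the time, the measured TCP pose, the force and the opening at its end, in the units of the state.
- robot.observe(): the state, without advancing time (a new reading comes with each control period).
- viewer.read_camera(name): name is "scene" or "top"; returns the picture (480x640x3 uint8, blue, green, red); there is no depth.
- viewer.camera_model(name): a dict with "fx", "fy", "cx", "cy" (pixels), "pose" (4x4, takes a point from camera to world coordinates). Camera axes: x right, y up, looking along -z (the intrinsics and any distortion apply to the point x, -y, -z); pixel columns grow to the right and rows downward; lengths in m; the calibration is good to about 2 mm. A picture is of the moment at which its call begins. camera_model takes no time and is no camera call.
- robot.hand_in(): hands the job in, once; it reports no verdict.
The state is a dict: "time": time; "qpos": joint angles; "qvel": joint speeds; "joint_efforts": joint torques, N m; "tool_pos": TCP position; "tool_rot": TCP orientation; "contact_force": force on the tool from outside, world axes, zero at the start; "torque": the same for the moment, N m; "opening": finger opening in m.
Only numpy, scipy, OpenCV 4.12 (cv2) and the standard library are available. Lean on these libraries where they do the work, as an engineer would, in place of code of your own. Each camera call takes 0.05 s, during which the arm holds its last target. There are 200 camera calls.

## Working session

There is one attempt and no reset: what is moved stays moved. The work goes in short steps, Python scripts to look and compute and a shell command to move; the robot and the scene stay as the last step left them, time stands still between calls to the robot, and variables do not carry over. Pictures are saved under pics/ and viewed, about 8 in all and at most 12, crops included, and the job is handed in when it is done.

```bash
ls; mkdir -p pics; python3 - <<'E'
from cell import robot, viewer
import cv2
for n in("scene","top"):
    cv2.imwrite(f"pics/{n}0.png",viewer.read_camera(n)); m=viewer.camera_model(n); print(n,m)
print(robot.observe())
E
```

```text
pics
scene {'fx': 538.4395185212784, 'fy': 538.4395185212784, 'cx': 330.6230180502012, 'cy': 233.5135189421986, 'pose': array([[ 0.44670057, -0.64744824,  0.61747014,  1.30915849],
       [ 0.89464644,  0.32953032, -0.3016911 , -0.36299425],
       [-0.00814576,  0.68718305,  0.72643865,  0.99259832],
       [ 0.        ,  0.        ,  0.        ,  1.        ]])}
top {'fx': 518.7024414037672, 'fy': 518.7024414037672, 'cx': 323.60696172247276, 'cy': 237.9731162009925, 'pose': array([[ 5.57279091e-04,  9.81638051e-01, -1.90752265e-01,
         2.65932897e-01],
       [-9.99998624e-01,  8.45043996e-04,  1.42723871e-03,
         3.77467967e-02],
       [ 1.56222588e-03,  1.90751207e-01,  9.81637172e-01,
         1.46042453e+00],
       [ 0.00000000e+00,  0.00000000e+00,  0.00000000e+00,
         1.00000000e+00]])}
{'time': 0.1, 'qpos': array([-1.27802333e+00,  3.42680474e-01,  1.52489645e+00, -8.00636419e-07,
        1.27542878e+00, -1.46006428e-01]), 'qvel': array([-0.0001951 , -0.00185766, -0.00190893, -0.00020562,  0.00238934,
        0.00041194]), 'joint_efforts': array([ 1.35377450e-03, -4.32001340e+01, -2.44696140e+01,  7.19775539e-02,
        5.25939942e-02, -3.10624819e-05]), 'tool_pos': array([ 0.22302265, -0.47515098,  0.4041088 ]), 'tool_rot': array([-3.14019453e+00, -2.04824820e-04,  4.38779518e-01]), 'contact_force': array([-0.26192846, -0.53125193, -0.14105582]), 'torque': array([-0.01956552,  0.03263357, -0.0441784 ]), 'opening': 0.09184119468465193}
```

View pics/scene0.png

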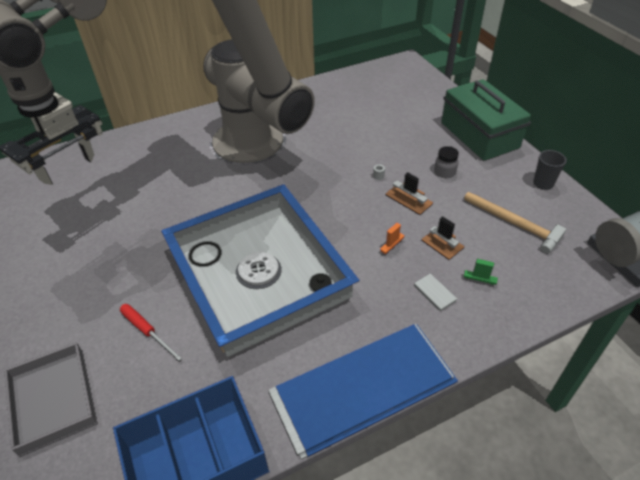

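View pics/top0.png

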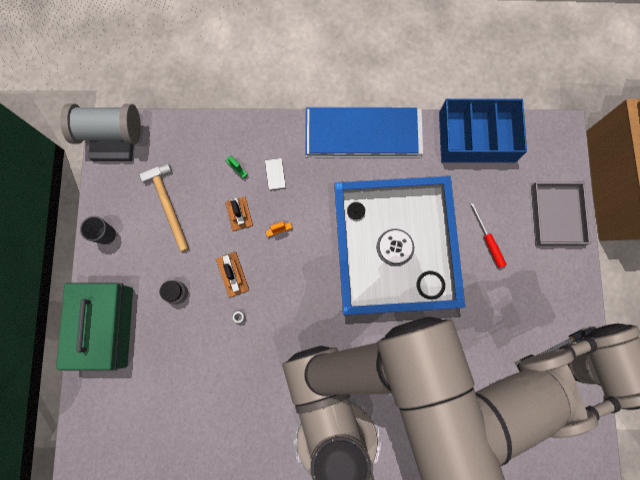

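The top view shows two racks: a longer spanner near (231,273) and a shorter one near (237,212). The ring is near (396,246), the plug near (356,211) and the gasket near (431,285). Next I'll crop in closer.

```bash
python3 - <<'E'
import cv2,numpy as np
t=cv2.imread("pics/top0.png");s=cv2.imread("pics/scene0.png")
r=lambda im,x,y,w,h:cv2.resize(im[y:y+h,x:x+w],(400,300),interpolation=cv2.INTER_CUBIC)
cv2.imwrite("pics/c0.png",np.vstack([np.hstack([r(t,197,185,80,60),r(t,364,220,64,48)]),np.hstack([r(s,410,210,80,60),r(s,228,245,64,48)])]))
E
```

```text
(no output)
```

View pics/c0.png

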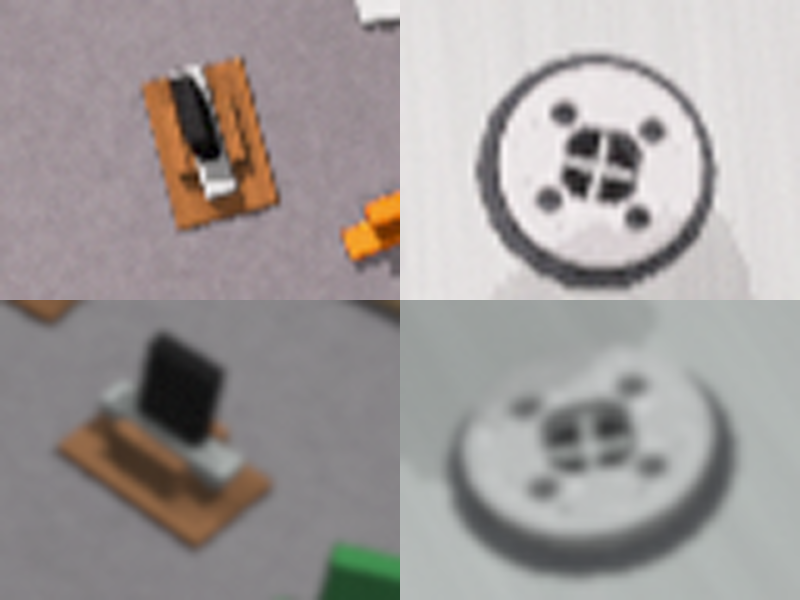

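The crop shows the short spanner in its rack and four clear holes: in top crop pixels about (163,113), (252,130), (149,199) and (237,217), with the drain cross in the middle. Now to triangulate.

```bash
cat > h.py <<'E'
import numpy as np,cv2
from cell import robot,viewer
M={n:viewer.camera_model(n) for n in("scene","top")}
def ray(n,p):
    m=M[n];d=np.array([(p[0]-m["cx"])/m["fx"],-(p[1]-m["cy"])/m["fy"],-1.]);P=m["pose"]
    return P[:3,3],P[:3,:3]@d
def plane(n,p,z):
    o,d=ray(n,p);return o+d*(z-o[2])/d[2]
def tri(pt,ps):
    a,u=ray("top",pt);b,v=ray("scene",ps)
    s=np.linalg.lstsq(np.c_[u,-v],b-a,rcond=None)[0];A=a+u*s[0];B=b+v*s[1]
    return (A+B)/2,np.linalg.norm(A-B)
def proj(n,X):
    m=M[n];c=m["pose"][:3,:3].T@(np.array(X)-m["pose"][:3,3]);return np.array([m["cx"]+m["fx"]*c[0]/-c[2],m["cy"]-m["fy"]*c[1]/-c[2]])
E
python3 - <<'E'
from h import *
np.set_printoptions(precision=4,suppress=True)
T=cv2.imread("pics/top0.png");S=cv2.imread("pics/scene0.png")
def cen(im,p,r=3):
    g=cv2.cvtColor(im,6).astype(float);x,y=map(int,np.round(p))
    w=g[y-r:y+r+1,x-r:x+r+1];w=np.clip(w.max()*.9-w,0,None);Y,X=np.mgrid[y-r:y+r+1,x-r:x+r+1]
    return np.array([(w*X).sum(),(w*Y).sum()])/w.sum()
ct=[(163,113),(252,130),(149,199),(237,217)]; cs=[(126,106),(232,84),(143,187),(251,164)]
t=[cen(T,(364+x/6.25-.4,220+y/6.25-.4)) for x,y in ct]
s=[cen(S,(228+x/6.25-.4,245+y/6.25-.4)) for x,y in cs]
for p,x in zip(t,ct):print(p,364+x[0]/6.25,220+x[1]/6.25)
W=[plane("top",p,.03) for p in t]
for p in t:print("top->",plane("top",p,.03))
# match by projecting
for w in W:
    k=np.argmin([np.linalg.norm(proj("scene",w)-q) for q in s]);i=[k for k in range(len(W)) if W[k] is w][0];print(proj("scene",w),s[k],tri(t[i],s[k]))
# spanner: masks
for n,im,b in(("top",T,(222,190,260,235)),("scene",S,(415,210,470,262))):
    x0,y0,x1,y1=b;c=im[y0:y1,x0:x1].astype(int);hsv=cv2.cvtColor(im[y0:y1,x0:x1],40)
    bl=(c.max(2)<55);br=((hsv[...,1]>90)&(hsv[...,0]<25))
    for nm,mk in(("black",bl),("brown",br)):
        mk=mk.astype(np.uint8);C=max(cv2.findContours(mk,0,2)[0],key=cv2.contourArea)
        print(n,nm,cv2.contourArea(C),cv2.boxPoints(cv2.minAreaRect(C))+[x0,y0])
        if nm=="brown":print([plane(n,q,.004)[:2] for q in cv2.boxPoints(cv2.minAreaRect(C))+[x0,y0]])
E
```

```text
[390.408  238.3914] 390.08 238.07999999999998
[403.5261 240.767 ] 404.32 240.8
[387.8296 250.9535] 387.84 251.84
[401.2619 253.975 ] 401.92 254.72
top-> [ 0.5429 -0.152   0.03  ]
top-> [ 0.5361 -0.1887  0.03  ]
top-> [ 0.5071 -0.1439  0.03  ]
top-> [ 0.4985 -0.1813  0.03  ]
[267.1537 275.2502] [267.5013 270.898 ] (array([ 0.5407, -0.1498,  0.0421]), np.float64(0.0013053573219829395))
[251.1055 278.8595] [250.7019 274.4437] (array([ 0.5337, -0.187 ,  0.0424]), np.float64(0.0004928241121060308))
[264.645  263.4061] [264.2722 258.6656] (array([ 0.5047, -0.1423,  0.0437]), np.float64(0.0002983317108736753))
[248.3627 266.4594] [248.2667 262.0174] (array([ 0.4965, -0.1792,  0.0427]), np.float64(0.00018808882335500559))
top black 68.0 [[230.5 201.5]
 [235.9 199.7]
 [241.2 215.6]
 [235.8 217.4]]
top brown 382.5 [[224.8235 201.2941]
 [245.0588 196.2353]
 [252.3529 225.4118]
 [232.1176 230.4706]]
[array([0.657 , 0.3221]), array([0.6723, 0.2639]), array([0.5855, 0.2404]), array([0.5706, 0.298 ])]
scene black 205.5 [[436.2    235.6   ]
 [440.2471 217.3882]
 [454.4353 220.5412]
 [450.3882 238.7529]]
scene brown 399.0 [[419.0345 246.4138]
 [425.5172 230.2069]
 [463.1035 245.2414]
 [456.6207 261.4483]]
[array([0.607 , 0.2224]), array([0.5677, 0.2673]), array([0.6529, 0.3214]), array([0.6889, 0.2762])]
```

```bash
python3 - <<'E'
from h import *
np.set_printoptions(precision=4,suppress=True)
print("bar +x",tri((197+187/5,185+70/5),(410+225/5,210+(468-300)/5)))
print("bar -x",tri((197+220/5,185+190/5),(410+116/5,210+(395-300)/5)))
print("topedge",plane("top",(230.3,201.5),.084),plane("top",(235.5,217.6),.084))
X=np.array([.6214,.281,0]);c,s=np.cos(.272),np.sin(.272);u=np.array([c,s,0]);v=np.array([-s,c,0]);k=np.array([0,0,1])
for n in M:
    print(n,[np.round(proj(n,X+a*u+b*v+.084*k),1).tolist() for a in(-.02,.02) for b in(-.007,.007)],"bot",[np.round(proj(n,X+a*u+b*v+.034*k),1).tolist() for a in(-.02,.02) for b in(-.007,.007)])
    print("bar",[np.round(proj(n,X+a*u+.034*k),1).tolist() for a in(-.038,.038)])
im=[]
for n,b in(("top",(222,190)),("scene",(430,212))):
    g=cv2.cvtColor(cv2.imread(f"pics/{n}0.png"),6);print(n,b);print(g[b[1]:b[1]+30,b[0]:b[0]+30])
E
```

```text
bar +x (array([0.6568, 0.2898, 0.0296]), np.float64(0.0005957674902130643))
bar -x (array([0.5886, 0.2712, 0.0255]), np.float64(0.003289376199515207))
topedge [0.635  0.2915 0.084 ] [0.5897 0.2757 0.084 ]
scene [[438.5, 216.6], [442.3, 213.8], [451.7, 225.4], [455.5, 222.6]] bot [[435.7, 231.1], [439.4, 228.3], [448.5, 239.9], [452.2, 237.0]]
bar [[432.0, 225.8], [456.2, 242.5]]
top [[238.2, 212.5], [233.2, 213.8], [234.7, 198.8], [229.7, 200.2]] bot [[241.0, 216.7], [236.2, 218.0], [237.6, 203.5], [232.8, 204.8]]
bar [[240.1, 223.4], [233.7, 198.2]]
top (222, 190)
[[157 155 157 152 154 156 157 154 150 153 155 149 147 152 153 155 157 152
  154 149 150 150 151 149 151 147 147 149 148 150]
 [155 158 156 152 154 155 154 153 152 153 152 154 151 150 152 154 156 156
  152 152 154 152 155 153 149 146 146 152 150 150]
 [157 158 155 153 151 152 152 148 149 152 157 155 154 152 153 151 154 156
  152 151 152 151 152 155 149 148 144 150 148 149]
 [154 152 154 156 151 148 149 146 150 155 156 153 154 149 150 152 154 154
  153 151 153 152 151 148 146 147 148 150 149 149]
 [151 151 149 154 151 147 15
[... 6290 characters left out ...]
 76  61  46  34  25  20
   18  20  27  46  77 100 111 119 128 133 133 133]
 [ 81  65  57  61  74  90 104 110 108 104  99  94  90  83  73  58  41  29
   23  28  42  71  96 103 103 111 126 132 132 131]
 [ 91  72  57  55  59  70  84  96 102 105 103  99  96  94  92  86  71  54
   45  50  72 105 129 127 117 118 128 133 132 131]
 [ 92  75  58  53  53  57  66  76  89 100 105 103 100  99 100 102  97  90
   85  91 107 131 148 149 142 138 138 137 135 132]
 [ 88  73  59  53  53  53  55  61  70  83  93  99 103 103 101 102 107 112
  119 127 135 143 153 159 160 158 153 147 140 133]
 [ 93  78  64  54  53  54  54  55  59  64  75  87  99 104 104 102 102 110
  122 136 144 148 152 159 165 166 166 158 143 132]]
```

Handle estimate: (0.622, 0.280), z about 0.059, bar yaw about 15.6°. Ring: (0.519, -0.165, 0.043), hole pair about 33.4°. Next I move above the rack.

```bash
python3 -m creep '[[[19,36,-3,0,0,-0.5],[19,36,-3,0,0,-0.5],[19,36,-3,0,0,-0.5],[19,36,-3,0,0,-0.5],[19,36,-3,0,0,-0.5]]]' -0.2 20
python3 -m creep '[[[19,36,-3,0,0,-0.5],[19,36,-3,0,0,-0.5],[19,36,-3,0,0,-0.5],[19,36,-3,0,0,-0.5],[19,36,-3,0,0,-0.5]]]'
python3 -m creep '[[[19,36,-3,0,0,-0.5],[19,36,-3,0,0,-0.5],[19,36,-3,0,0,-0.5],[19,36,-3,0,0,-0.5],[19,36,-3,0,0,-0.5]]]'
```

```text
time: 0.52
tool_pos: [0.3163, -0.2951, 0.3863]
tool_rot: [-3.14, 0.002, 0.381]
contact_force: [1.5, -0.4, 0.1]
opening: 0.0629
time: 0.93
tool_pos: [0.4105, -0.1097, 0.3703]
tool_rot: [-3.139, 0.002, 0.333]
contact_force: [-0.7, -1.0, 0.2]
opening: 0.055
time: 1.35
tool_pos: [0.5046, 0.0757, 0.3544]
tool_rot: [-3.139, 0.004, 0.287]
contact_force: [1.4, -1.4, 0.7]
opening: 0.0553
```

```bash
python3 -m creep '[[[19,34,-3,0,0,-0.2],[19,34,-3,0,0,-0.2],[19,34,-5,0,0,-0.2],[19,34,-5,0,0,-0.2],[19,34,-5,0,0,0]]]'
python3 -m creep '[[[19,30,-20,0,0,0],[3,2,-12,0,0,0],[0,0,0,0,0,0]]]'
python3 - <<'E'
from h import *
for n in M: cv2.imwrite(f"pics/{n}1.png",viewer.read_camera(n))
T,S=cv2.imread("pics/top1.png"),cv2.imread("pics/scene1.png")
o=robot.observe();print(o["tool_pos"],o["tool_rot"],o["contact_force"],o["time"])
p=o["tool_pos"]
for n in M: print(n,proj(n,p-[0,0,.178]))
r=lambda im,x,y:cv2.resize(im[y:y+100,x:x+66],(396,600),interpolation=cv2.INTER_CUBIC)
cv2.imwrite("pics/c1.png",np.hstack([r(T,200,160),r(S,410,165)]))
E
```

```text
time: 1.77
tool_pos: [0.6017, 0.2566, 0.3308]
tool_rot: [-3.139, 0.007, 0.274]
contact_force: [1.0, -0.0, 0.9]
opening: 0.0549
time: 2.02
tool_pos: [0.6246, 0.2968, 0.2937]
tool_rot: [-3.137, 0.008, 0.281]
contact_force: [-0.2, -0.2, -1.4]
opening: 0.0548
[0.6242625  0.29550553 0.29611637] [-3.13705671  0.00668317  0.27972859] [ 0.64264098 -0.64218228 -0.43596017] 2.1167
scene [454.99314856 208.02244953]
top [226.40735919 202.06605489]
```

View pics/c1.png

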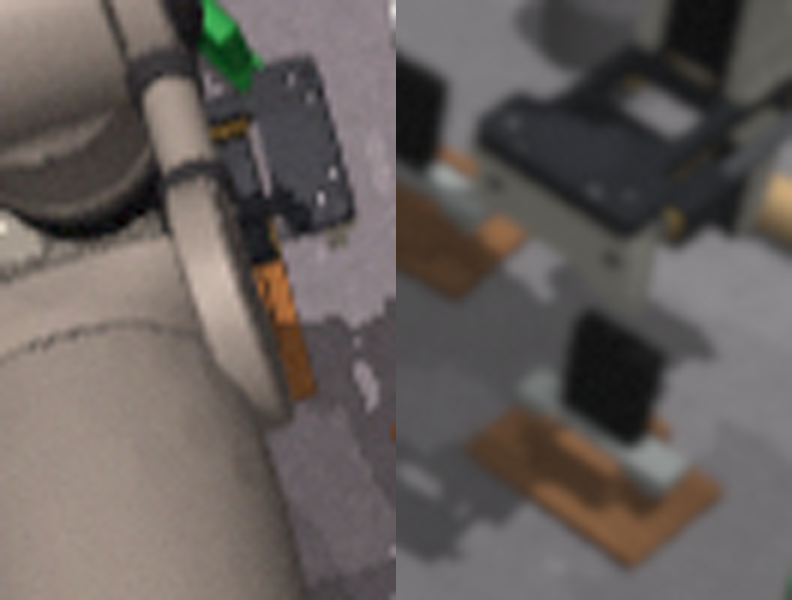

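The scene crop shows the finger above and slightly past the handle in +y, while the top view is blocked by the arm. So I shift -y by 15 mm, level the tool and descend.

```bash
python3 -m creep '[[[-2,-14,0,0,-0.4,-0.4],[0,0,0,0,0,0]]]'
python3 -m creep '[[[0,0,-20,0,0,0],[0,0,-20,0,0,0],[0,0,-15,0,0,0],[0,0,-8,0,0,0],[0,0,0,0,0,0]]]'
```

```text
time: 2.28
tool_pos: [0.6218, 0.2795, 0.2979]
tool_rot: [-3.14, -0.001, 0.272]
contact_force: [0.5, 0.2, 1.5]
opening: 0.0552
time: 2.7
tool_pos: [0.6223, 0.2742, 0.2432]
tool_rot: [-3.139, -0.013, 0.264]
contact_force: [-0.2, -0.6, -0.9]
opening: 0.0551
```

```bash
python3 -m creep '[[[0,4,-10,0,0.6,0.4],[0,0,-10,0,0,0],[0,0,0,0,0,0],[0,0,0,0,0,0]]]'
```

```text
time: 3.03
tool_pos: [0.6231, 0.2778, 0.2256]
tool_rot: [-3.135, -0.007, 0.27]
contact_force: [0.1, -0.1, 0.6]
opening: 0.0551
```

```bash
python3 -m creep '[[[-1,1.5,-5,-0.4,0.4,0],[0,0,0,0,0,0]]]'
python3 -m creep '[[[0,0,0,0,0,0],[0,0,0,0,0,0],[0,0,0,0,0,0],[0,0,0,0,0,0],[0,0,0,0,0,0]]]' 1 25
python3 -m creep '[[[0,0,0,0,0,0],[0,0,0,0,0,0],[0,0,0,0,0,0]]]'
python3 -c "
from cell import robot
o=robot.observe();print(o['tool_pos'],o['tool_rot'],o['contact_force'],o['torque'])"
```

```text
time: 3.2
tool_pos: [0.6221, 0.2796, 0.2208]
tool_rot: [-3.141, 0.001, 0.27]
contact_force: [-0.4, 0.4, 0.3]
opening: 0.055
time: 3.62
tool_pos: [0.6223, 0.28, 0.2216]
tool_rot: [-3.141, 0.0, 0.27]
contact_force: [0.9, -0.1, -0.4]
opening: 0.0263
time: 3.87
tool_pos: [0.6223, 0.28, 0.2219]
tool_rot: [-3.141, -0.0, 0.27]
contact_force: [0.5, 0.7, -0.7]
opening: 0.0142
[0.62234071 0.28001777 0.22188341] [-3.14062696e+00 -4.05186867e-04  2.70340728e-01] [ 0.53164231  0.65215463 -0.65152124] [0.12977523 0.02718008 0.04542087]
```

Gripped: the opening of 14.2 mm matches the handle. Now I firm up the grip, lift straight up and look.

```bash
python3 -m creep '[[[0,0,0,0,0,0],[0,0,8,0,0,0],[0,0,15,0,0,0],[0,0,20,0,0,0],[0,0,30,0,0,0]]]' 1 50
python3 -m creep '[[[0,0,30,0,0,0],[0,0,20,0,0,0],[0,0,0,0,0,0],[0,0,0,0,0,0]]]'
python3 - <<'E'
from h import *
cv2.imwrite("pics/s2.png",viewer.read_camera("scene"));cv2.imwrite("pics/t2.png",viewer.read_camera("top"))
o=robot.observe();print(o["tool_pos"],o["tool_rot"],o["contact_force"])
S=cv2.imread("pics/s2.png");p=o["tool_pos"]-[0,0,.198];q=proj("scene",p);print(q)
x,y=int(q[0])-40,int(q[1])-40
print(x,y);cv2.imwrite("pics/c2.png",cv2.resize(S[y:y+80,x:x+80],(600,600),interpolation=cv2.INTER_CUBIC))
u=np.array([np.cos(o["tool_rot"][2]),np.sin(o["tool_rot"][2]),0])
for a in(-.038,.038):print((proj("scene",p+a*u)-[x,y])*7.5, (proj("scene",p+a*u+[0,0,.010])-[x,y])*7.5)
E
```

```text
time: 4.28
tool_pos: [0.6199, 0.2791, 0.2889]
tool_rot: [-3.141, 0.018, 0.27]
contact_force: [0.1, -0.7, -2.5]
opening: 0.0137
time: 4.62
tool_pos: [0.62, 0.2791, 0.3485]
tool_rot: [-3.141, 0.009, 0.27]
contact_force: [0.2, -0.8, -2.2]
opening: 0.014
[0.61998072 0.27910096 0.34743899] [-3.14111151  0.01013063  0.2701745 ] [ 0.34562097  0.78159218 -2.43742623]
[450.16030957 199.24614688]
410 159
[205.11653789 240.12845136] [209.52614379 215.96082219]
[400.38781964 365.5547547 ] [406.11778791 341.35895093]
```

View pics/c2.png

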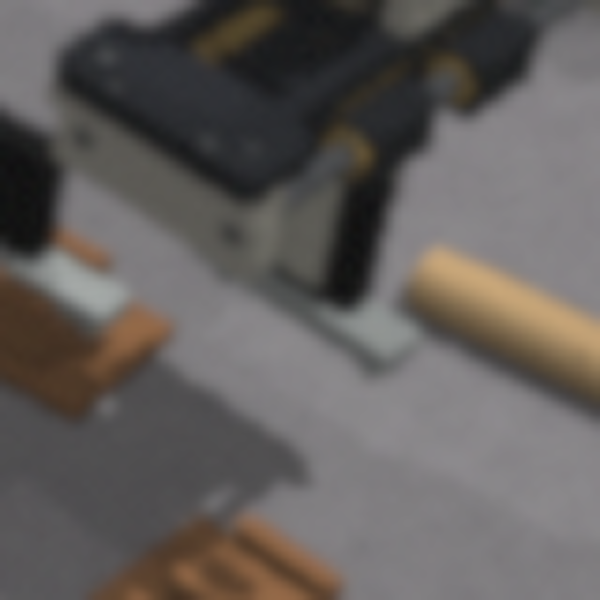

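The scene crop shows the bar held squarely, its +x end near (398,343) against about (406,341) predicted. A 0.6° tilt explains most of that gap. I'll move over the ring and add a helper that computes the remaining correction.

```bash
cat > go.py <<'E'
import sys,numpy as np
from scipy.spatial.transform import Rotation as R
from cell import robot
o=robot.observe();t=[float(a) for a in sys.argv[1:5]]
Rc=R.from_euler('xyz',o["tool_rot"]);Rt=R.from_euler('xyz',[np.pi,0,t[3]])
print("need mm",np.round((np.array(t[:3])-o["tool_pos"])*1e3,1),"deg",np.round((Rt*Rc.inv()).as_rotvec(True),2),"F",np.round(o["contact_force"],1),"M",np.round(o["torque"],2),"yaw",round(o["tool_rot"][2],3),"pos",np.round(o["tool_pos"],4),"t",round(o["time"],2))
E
python3 -m creep '[[[-9,-40,0,0,0,1.6],[-9,-40,0,0,-0.1,1.6],[-9,-40,0,0,-0.1,1.6],[-9,-40,0,0,-0.1,1.6],[-9,-40,0,0,-0.1,1.6]]]'
python3 -m creep '[[[-9,-40,0,0,0,1.6],[-9,-40,0,0,0,1.6],[-9,-40,0,0,0,1.6],[-9,-40,0,0,0,1.6],[-9,-20,0,0,0,1.6]]]'
python3 -m creep '[[[0,0,0,0,0,0]]]'
python3 go.py .519 -.165 .29 .583
```

```text
time: 5.13
tool_pos: [0.5708, 0.0817, 0.3357]
tool_rot: [-3.137, 0.017, 0.428]
contact_force: [0.4, 0.0, -2.9]
opening: 0.0136
time: 5.55
tool_pos: [0.5205, -0.1036, 0.3266]
tool_rot: [-3.127, 0.03, 0.574]
contact_force: [0.5, -1.2, -2.4]
opening: 0.0138
time: 5.63
tool_pos: [0.5187, -0.1072, 0.3248]
tool_rot: [-3.125, 0.033, 0.572]
contact_force: [0.1, 0.2, -2.0]
opening: 0.0134
need mm [  0.3 -57.8 -34.8] deg [ 0.25 -2.12  0.67] F [ 0.1  0.2 -2. ] M [ 0.03 -0.03 -0.07] yaw 0.572 pos [ 0.5187 -0.1072  0.3248] t 5.63
```

```bash
python3 -m creep '[[[0,-20,-8,0,-0.7,0.2],[0,-20,-8,0,-0.7,0.2],[0,-14,-10,0.2,-0.7,0.2],[0,-4,-8,0,0,0],[0,0,0,0,0,0]]]'
python3 go.py .519 -.165 .29 .583
```

```text
time: 6.05
tool_pos: [0.5165, -0.1668, 0.2828]
tool_rot: [-3.132, 0.005, 0.577]
contact_force: [-0.2, -0.0, -3.0]
opening: 0.0141
need mm [2.5 1.8 7.2] deg [-0.32 -0.55  0.33] F [-0.2 -0.  -3. ] M [0.07 0.01 0.02] yaw 0.577 pos [ 0.5165 -0.1668  0.2828] t 6.05
```

```bash
python3 -m creep '[[[2.5,2,-8,-0.3,-0.5,0.3],[0,0,-10,0,0,0],[0,0,0,0,0,0],[0,0,0,0,0,0]]]'
python3 go.py .519 -.165 .26 .583
python3 - <<'E'
from h import *
from scipy.spatial.transform import Rotation as R
for n in M: cv2.imwrite(f"pics/{n}3.png",viewer.read_camera(n))
o=robot.observe();Rr=R.from_euler('xyz',o["tool_rot"])
S=cv2.imread("pics/scene3.png");T=cv2.imread("pics/top3.png")
x,y=228,235;xt,yt=364,216
cv2.imwrite("pics/c3.png",np.hstack([cv2.resize(S[y:y+60,x:x+60],(500,500),interpolation=2),cv2.resize(T[yt:yt+60,xt:xt+36],(300,500),interpolation=2)]))
for l in((.028,0,.208),(-.028,0,.208),(.038,0,.198),(-.038,0,.198)):
    P=o["tool_pos"]+Rr.apply(l);print(l,P.round(4),((proj("scene",P)-[x,y]+.5)*8.33).round(0),proj("top",P))
E
```

```text
time: 6.38
tool_pos: [0.519, -0.1612, 0.2615]
tool_rot: [-3.134, 0.004, 0.583]
contact_force: [0.8, 0.4, -2.3]
opening: 0.0136
need mm [ 0.  -3.8 -1.5] deg [-0.22 -0.42 -0.03] F [ 0.8  0.4 -2.3] M [-0.03 -0.01 -0.04] yaw 0.583 pos [ 0.519  -0.1612  0.2615] t 6.38
(0.028, 0, 0.208) [ 0.5409 -0.1453  0.0538] [342. 271.] [389.09758326 237.43887475]
(-0.028, 0, 0.208) [ 0.4942 -0.1761  0.054 ] [175. 193.] [400.7389276 254.1363716]
(0.038, 0, 0.198) [ 0.5493 -0.1398  0.0637] [370. 261.] [387.48883923 233.73744627]
(-0.038, 0, 0.198) [ 0.4859 -0.1817  0.064 ] [142. 156.] [403.40151024 256.54927864]
```

View pics/c3.png

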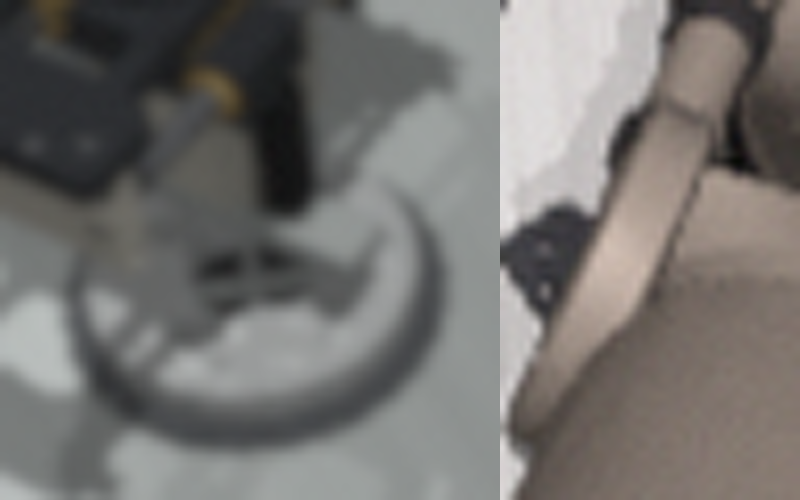

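The scene crop shows the spanner above the ring, but the gripper hides the holes, so I'll level the tool and feel for them.

```bash
python3 -m creep '[[[0,-3.8,-1,-0.2,-0.4,0],[0,0,-2,0,0,0],[0,0,0,0,0,0]]]'
python3 go.py .519 -.165 .253 .583
python3 -m creep '[[[0,0,-2,0,0,0],[0,0,-2,0,0,0],[0,0,0,0,0,0]]]'
python3 go.py .519 -.165 .253 .583
```

```text
time: 6.73
tool_pos: [0.5194, -0.1651, 0.26]
tool_rot: [3.139, -0.002, 0.584]
contact_force: [0.3, 0.1, -1.6]
opening: 0.0137
need mm [-0.4  0.1 -7. ] deg [ 0.08  0.18 -0.07] F [ 0.3  0.1 -1.6] M [-0.01  0.05 -0.02] yaw 0.584 pos [ 0.5194 -0.1651  0.26  ] t 6.73
time: 6.98
tool_pos: [0.5194, -0.1654, 0.2563]
tool_rot: [3.138, -0.003, 0.584]
contact_force: [-0.2, -0.7, -2.0]
opening: 0.0137
need mm [-0.4  0.4 -3.3] deg [ 0.11  0.25 -0.04] F [-0.2 -0.7 -2. ] M [-0.04 -0.05 -0.05] yaw 0.584 pos [ 0.5194 -0.1654  0.2563] t 6.98
```

```bash
python3 -m creep '[[[0,0,-2,0,0.2,0],[0,0,-2,0,0,0],[0,0,0,0,0,0]]]'
python3 go.py .519 -.165 .253 .583
python3 -m creep '[[[0,0,-1.5,0,0,0],[0,0,0,0,0,0]]]'
python3 go.py .519 -.165 .25 .583
python3 -m creep '[[[0,0,-1.5,0,0,0],[0,0,0,0,0,0]]]'
python3 go.py .519 -.165 .248 .583
```

```text
time: 7.23
tool_pos: [0.5194, -0.1655, 0.2519]
tool_rot: [3.14, 0.001, 0.584]
contact_force: [0.5, 0.6, -1.8]
opening: 0.0141
need mm [-0.4  0.5  1.1] deg [ 0.12  0.03 -0.03] F [ 0.5  0.6 -1.8] M [ 0.04  0.   -0.04] yaw 0.584 pos [ 0.5194 -0.1655  0.2519] t 7.23
time: 7.4
tool_pos: [0.5194, -0.1655, 0.2501]
tool_rot: [3.14, 0.001, 0.584]
contact_force: [-0.5, -0.1, -1.9]
opening: 0.0139
need mm [-0.4  0.5 -0.1] deg [ 0.11  0.01 -0.03] F [-0.5 -0.1 -1.9] M [ 0.   -0.03  0.  ] yaw 0.584 pos [ 0.5194 -0.1655  0.2501] t 7.4
time: 7.57
tool_pos: [0.5194, -0.1655, 0.2484]
tool_rot: [3.14, 0.001, 0.583]
contact_force: [0.2, -0.6, -2.9]
opening: 0.0137
need mm [-0.4  0.5 -0.4] deg [ 0.1   0.   -0.03] F [ 0.2 -0.6 -2.9] M [ 0.03  0.01 -0.01] yaw 0.583 pos [ 0.5194 -0.1655  0.2484] t 7.57
```

```bash
python3 -m creep '[[[0,0,-1.5,0,0,0],[0,0,0,0,0,0]]]' |grep -E 'pos|force'
python3 -m creep '[[[0,0,-1,0,0,0],[0,0,0,0,0,0]]]'|grep -E 'pos|force'
python3 go.py .519 -.165 .246 .583
```

```text
tool_pos: [0.5194, -0.1654, 0.2468]
contact_force: [0.3, 1.9, -1.7]
tool_pos: [0.5194, -0.1655, 0.2457]
contact_force: [0.1, 0.5, -2.4]
need mm [-0.4  0.5  0.3] deg [ 0.1   0.01 -0.03] F [ 0.1  0.5 -2.4] M [ 0.01 -0.03 -0.03] yaw 0.584 pos [ 0.5194 -0.1655  0.2457] t 7.9
```

```bash
python3 -m creep '[[[0,0,-1.2,0,0,0],[0,0,0,0,0,0]]]' |grep -E 'pos|force'
python3 -m creep '[[[0,0,-1.2,0,0,0],[0,0,0,0,0,0]]]'|grep -E 'pos|force'
python3 -m creep '[[[0,0,-1.2,0,0,0],[0,0,0,0,0,0]]]'|grep -E 'pos|force'
python3 go.py .519 -.165 .2407 .583
```

```text
tool_pos: [0.5194, -0.1655, 0.2444]
contact_force: [-0.5, 0.1, -1.5]
tool_pos: [0.5196, -0.1655, 0.244]
contact_force: [-0.6, -0.4, -2.2]
tool_pos: [0.5196, -0.1655, 0.244]
contact_force: [-0.5, 0.9, -1.8]
need mm [-0.6  0.5 -3.3] deg [ 0.16  0.13 -0.04] F [-0.5  0.9 -1.8] M [ 0.08 -0.    0.02] yaw 0.584 pos [ 0.5196 -0.1655  0.244 ] t 8.4
```

```bash
python3 -m creep '[[[0,0,-2,0,0,0]]]' |grep -E 'pos|rot|force'
python3 go.py .519 -.165 .2407 .583
python3 -m creep '[[[0,0,-2,0,0,0]]]' |grep -E 'pos|rot|force|open'
python3 go.py .519 -.165 .2407 .583
```

```text
tool_pos: [0.5197, -0.1654, 0.2436]
tool_rot: [3.137, -0.001, 0.584]
contact_force: [-8.5, 3.9, 28.3]
need mm [-0.7  0.4 -2.9] deg [ 0.18  0.18 -0.05] F [-8.5  3.9 28.3] M [0.76 1.64 0.06] yaw 0.584 pos [ 0.5197 -0.1654  0.2436] t 8.48
tool_pos: [0.5196, -0.1653, 0.2436]
tool_rot: [3.137, -0.001, 0.584]
contact_force: [-7.8, 3.2, 24.5]
opening: 0.0137
need mm [-0.6  0.3 -2.9] deg [ 0.21  0.21 -0.06] F [-7.8  3.2 24.5] M [ 0.64  1.64 -0.04] yaw 0.584 pos [ 0.5196 -0.1653  0.2436] t 8.57
```

```bash
python3 -m creep '[[[0,0,0,0,0,0],[0,0,2.5,0,0,0],[0,0,0,0,0,0]]]' |grep -E 'pos|force'
python3 go.py .519 -.165 .2407 .583
python3 -m creep '[[[-1.5,0.7,0,0.2,0.2,0]]]' |grep -E 'pos|rot|force'
python3 -m creep '[[[-1.5,0.7,0,0,0,0]]]' |grep -E 'pos|rot|force'
python3 -m creep '[[[-1,0.5,0,0,0,0]]]' |grep -E 'pos|rot|force|open'
python3 go.py .519 -.165 .2407 .583
```

```text
tool_pos: [0.5194, -0.1652, 0.247]
contact_force: [0.1, 0.3, -1.8]
need mm [-0.4  0.2 -6.3] deg [ 0.23  0.25 -0.07] F [ 0.1  0.3 -1.8] M [ 0.06  0.06 -0.  ] yaw 0.584 pos [ 0.5194 -0.1652  0.247 ] t 8.82
tool_pos: [0.518, -0.1646, 0.2468]
tool_rot: [3.141, -0.001, 0.584]
contact_force: [-0.2, -0.2, -1.7]
tool_pos: [0.517, -0.1641, 0.2468]
tool_rot: [3.139, -0.002, 0.584]
contact_force: [6.1, -1.4, -2.9]
tool_pos: [0.5166, -0.1639, 0.2469]
tool_rot: [3.137, -0.003, 0.584]
contact_force: [3.9, -1.1, -2.6]
opening: 0.0133
need mm [ 2.4 -1.1 -6.2] deg [ 0.14  0.32 -0.07] F [ 3.9 -1.1 -2.6] M [-0.29 -0.79  0.07] yaw 0.584 pos [ 0.5166 -0.1639  0.2469] t 9.07
```

Sideways motion is blocked with almost no vertical force, so the pins are inside holes. I'll centre between the walls and press lightly again.

```bash
python3 -m creep '[[[1.9,-0.9,0,0,0.3,0],[0,0,0,0,0,0]]]' |grep -E 'pos|force'
python3 -m creep '[[[0,0,-1.5,0,0,0],[0,0,-1,0,0,0]]]' |grep -E 'pos|force'
python3 -m creep '[[[0,0,-1,0,0,0]]]' |grep -E 'pos|rot|force'
python3 -m creep '[[[0,0,-1,0,0,0]]]' |grep -E 'pos|rot|force'
python3 go.py .5185 -.165 .2407 .583
```

```text
tool_pos: [0.5183, -0.1647, 0.2465]
contact_force: [0.7, -0.9, -1.6]
tool_pos: [0.5183, -0.1646, 0.2438]
contact_force: [-0.8, -0.5, 7.2]
tool_pos: [0.5183, -0.1647, 0.2437]
tool_rot: [3.141, 0.002, 0.584]
contact_force: [-5.2, 0.8, 19.8]
tool_pos: [0.5182, -0.1646, 0.2437]
tool_rot: [3.141, 0.002, 0.584]
contact_force: [-3.5, 1.5, 10.3]
need mm [ 0.3 -0.4 -3. ] deg [ 0.09 -0.09 -0.05] F [-3.5  1.5 10.3] M [ 0.35  0.38 -0.02] yaw 0.584 pos [ 0.5182 -0.1646  0.2437] t 9.57
```

The stop is at the same height (0.2437) from a different lateral spot, which fits the bar resting on the ring. I'll check with a look.

```bash
python3 -m creep '[[[0,0,0,0,0,0]]]' |grep -E 'pos|force'; python3 - <<'E'
from h import *
from scipy.spatial.transform import Rotation as R
S=viewer.read_camera("scene");cv2.imwrite("pics/scene4.png",S)
o=robot.observe();Rr=R.from_euler('xyz',o["tool_rot"]);x,y=228,240
cv2.imwrite("pics/c4.png",cv2.resize(S[y:y+48,x:x+64],(800,600),interpolation=2))
for l in((.038,0,.198),(.038,0,.188),(.028,0,.208)):
    P=o["tool_pos"]+Rr.apply(l);print(l,P.round(4),((proj("scene",P)-[x,y]+.5)*12.5).round(0))
E
```

```text
tool_pos: [0.5181, -0.1646, 0.2441]
contact_force: [2.8, -0.5, -2.2]
(0.038, 0, 0.198) [ 0.5496 -0.144   0.0459] [542. 402.]
(0.038, 0, 0.188) [ 0.5496 -0.144   0.0559] [538. 367.]
(0.028, 0, 0.208) [ 0.5412 -0.1495  0.036 ] [502. 415.]
```

View pics/c4.png

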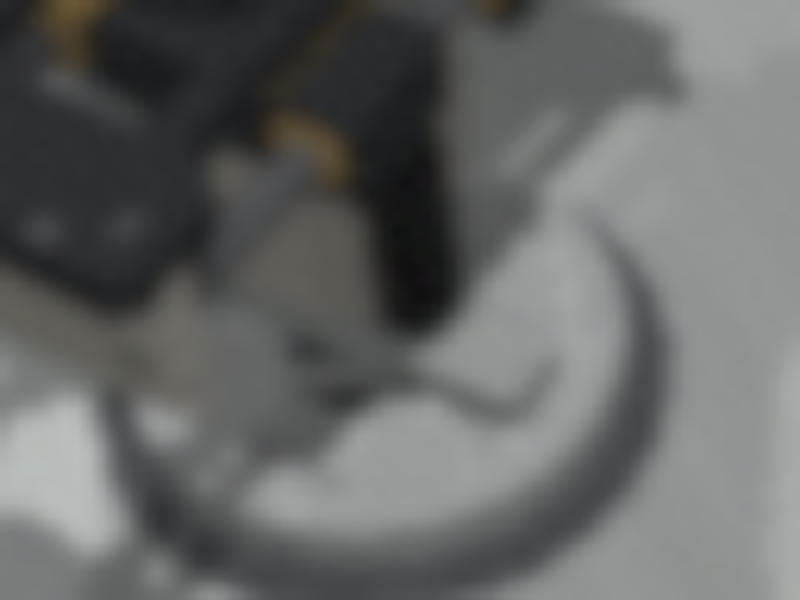

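The bar lies flat on the ring, with a thin contact shadow along its lower edge (420,385)–(510,415)–(550,365) and no gap or pin visible: seated. Now I turn clockwise in small steps, watching the moment.

```bash
python3 -m creep '[[[0,0,0,0,0,-2],[0,0,0,0,0,-2]]]' |grep -E 'pos|rot|force'
python3 go.py .5183 -.1648 .2438 .583
python3 -m creep '[[[0,0,0,0,0,-2],[0,0,0,0,0,-2]]]' |grep -E 'force'
python3 go.py .5183 -.1648 .2438 .583
python3 -m creep '[[[0,0,0,0,0,-2],[0,0,0,0,0,-2]]]' |grep -E 'force'
python3 go.py .5183 -.1648 .2438 .583
```

```text
tool_pos: [0.5185, -0.1647, 0.244]
tool_rot: [3.14, 0.001, 0.513]
contact_force: [1.4, 0.2, 0.9]
need mm [-0.2 -0.1 -0.2] deg [0.14 0.   3.99] F [1.4 0.2 0.9] M [ 0.27 -0.23  0.37] yaw 0.513 pos [ 0.5185 -0.1647  0.244 ] t 9.87
contact_force: [1.0, 0.6, 1.4]
need mm [-0.3 -0.3 -0.1] deg [ 0.15 -0.01  8.08] F [1.  0.6 1.4] M [ 0.12 -0.14  0.38] yaw 0.442 pos [ 0.5186 -0.1645  0.2439] t 10.03
contact_force: [0.7, 0.2, 0.5]
need mm [-0.4 -0.5 -0.1] deg [ 0.17 -0.03 12.17] F [0.7 0.2 0.5] M [ 0.11 -0.2   0.37] yaw 0.371 pos [ 0.5187 -0.1643  0.2439] t 10.2
```

The ring turns at 0.37 N m with hardly any side force. Continuing.

```bash
python3 -m creep '[[[0,0,0,0,0,-3],[0,0,0,0,0,-3],[0,0,0,0,0,-3]]]' |grep -E 'force'
python3 go.py .5185 -.1645 .2438 .583
python3 -m creep '[[[0,0,0,0,0,-2.5],[0,0,0,0,0,-2.5],[0,0,0,0,0,-2.5]]]' |grep -E 'force'
python3 go.py .5185 -.1645 .2438 .583
python3 -m creep '[[[0,0,0,0,0,-2],[0,0,0,0,0,-2]]]' |grep -E 'force'
python3 go.py .5185 -.1645 .2438 .583
```

```text
contact_force: [0.2, 1.1, 1.8]
need mm [-0.2 -0.5 -0.1] deg [ 0.19 -0.07 21.39] F [0.2 1.1 1.8] M [ 0.13 -0.17  0.39] yaw 0.21 pos [ 0.5187 -0.164   0.2439] t 10.45
contact_force: [0.5, 0.3, 1.3]
need mm [-0.3 -0.8 -0.1] deg [ 0.22 -0.09 29.14] F [0.5 0.3 1.3] M [ 0.11 -0.17  0.39] yaw 0.074 pos [ 0.5188 -0.1637  0.2439] t 10.7
contact_force: [0.4, -0.1, 1.3]
need mm [-0.4 -1.  -0.1] deg [ 0.24 -0.1  33.26] F [ 0.4 -0.1  1.3] M [ 0.11 -0.17  0.37] yaw 0.002 pos [ 0.5189 -0.1635  0.2439] t 10.87
```

```bash
python3 -m creep '[[[-0.2,-0.4,0,0.1,0,-1.5],[0,-0.2,0,0,0,-1.5]]]' |grep -E 'force'
python3 go.py .5185 -.1645 .2438 .583
python3 -m creep '[[[0,0,0,0,0,-1.5],[0,0,0,0,0,-1.5]]]' |grep -E 'force'
python3 go.py .5185 -.1645 .2438 .583
python3 -m creep '[[[0,0,0,0,0,-1.5],[0,0,0,0,0,-1.5]]]' |grep -E 'force'
python3 go.py .5185 -.1645 .2438 .583
```

```text
contact_force: [0.5, 2.4, 0.8]
need mm [-0.4 -0.6 -0.1] deg [ 0.13 -0.12 36.37] F [0.5 2.4 0.8] M [ 0.39 -0.18  0.37] yaw -0.052 pos [ 0.5189 -0.1639  0.2439] t 11.03
contact_force: [0.8, 0.5, -0.1]
need mm [-0.4 -0.7 -0.1] deg [ 0.13 -0.13 39.46] F [ 0.8  0.5 -0.1] M [ 0.05 -0.13  0.41] yaw -0.106 pos [ 0.5189 -0.1638  0.2439] t 11.2
contact_force: [-0.4, 1.1, 1.0]
need mm [-0.4 -0.8 -0.1] deg [ 0.14 -0.14 42.56] F [-0.4  1.1  1. ] M [ 0.13 -0.16  0.32] yaw -0.16 pos [ 0.5189 -0.1637  0.2439] t 11.37
```

```bash
python3 -m creep '[[[0,0,0,0,0,-1.5],[0,0,0,0,0,-1.5]]]' |grep -E 'force'
python3 go.py .5185 -.1645 .2438 .583
```

```text
contact_force: [0.7, 0.7, 0.8]
need mm [-0.5 -0.9 -0.1] deg [ 0.14 -0.14 45.65] F [0.7 0.7 0.8] M [ 0.13 -0.21  0.42] yaw -0.214 pos [ 0.519  -0.1636  0.2439] t 11.53
```

```bash
python3 -m creep '[[[0,0,0,0,0,-1.5],[0,0,0,0,0,-1]]]' |grep -E 'force'
python3 go.py .5185 -.1645 .2438 .583
python3 -m creep '[[[0,0,0,0,0,-1],[0,0,0,0,0,-1]]]' |grep -E 'force'
python3 go.py .5185 -.1645 .2438 .583
python3 -m creep '[[[0,0,0,0,0,-1]]]' |grep -E 'force'
python3 go.py .5185 -.1645 .2438 .583
```

```text
contact_force: [1.3, 0.3, -0.3]
need mm [-0.5 -0.9 -0.1] deg [ 0.14 -0.15 48.24] F [ 1.3  0.3 -0.3] M [ 0.08 -0.19  0.35] yaw -0.259 pos [ 0.519  -0.1636  0.2439] t 11.7
contact_force: [0.2, 0.1, 0.9]
need mm [-0.6 -1.  -0.1] deg [ 0.14 -0.15 50.35] F [0.2 0.1 0.9] M [ 0.19 -0.13  0.36] yaw -0.296 pos [ 0.5191 -0.1635  0.2439] t 11.87
contact_force: [0.6, 0.2, 0.9]
need mm [-0.6 -1.  -0.1] deg [ 0.14 -0.15 51.42] F [0.6 0.2 0.9] M [ 0.07 -0.19  0.35] yaw -0.314 pos [ 0.5191 -0.1635  0.2439] t 11.95
```

```bash
python3 -m creep '[[[0,0,0,0,0,-1],[0,0,0,0,0,-1]]]' |grep -E 'force'
python3 go.py .5185 -.1645 .2438 .583
python3 -m creep '[[[0,0,0,0,0,-1],[0,0,0,0,0,-1]]]' |grep -E 'force'
python3 go.py .5185 -.1645 .2438 .583
python3 -m creep '[[[0,0,0,0,0,-1]]]' |grep -E 'force'
python3 go.py .5185 -.1645 .2438 .583
```

```text
contact_force: [0.0, -0.1, 0.4]
need mm [-0.6 -1.1 -0.1] deg [ 0.16 -0.15 53.51] F [ 0.  -0.1  0.4] M [ 0.2  -0.2   1.05] yaw -0.351 pos [ 0.5191 -0.1634  0.2439] t 12.12
contact_force: [-0.6, 0.9, 2.6]
need mm [-0.6 -1.2 -0.1] deg [ 0.21 -0.16 55.53] F [-0.6  0.9  2.6] M [0.15 0.06 1.27] yaw -0.386 pos [ 0.5191 -0.1633  0.2439] t 12.28
contact_force: [0.2, 1.4, 0.4]
need mm [-0.6 -1.3 -0.1] deg [ 0.24 -0.16 56.55] F [0.2 1.4 0.4] M [ 0.15 -0.19  1.45] yaw -0.404 pos [ 0.5191 -0.1632  0.2439] t 12.37
```

The moment jumped from 0.36 to over 1 N m at yaw about -0.35 and kept rising, so the ring is at its stop. I'll unload gently until the moment is near zero.

```bash
python3 -m creep '[[[0,0,0,0,0,1]]]' |grep -E 'force'
python3 go.py .5185 -.1645 .2438 .583
python3 -m creep '[[[0,0,0,0,0,1]]]' |grep -E 'force'
python3 go.py .5185 -.1645 .2438 .583
python3 -m creep '[[[0,0,0,0,0,1]]]' |grep -E 'force'
python3 go.py .5185 -.1645 .2438 .583
```

```text
contact_force: [0.0, 0.4, 0.5]
need mm [-0.6 -1.4 -0.1] deg [ 0.26 -0.16 55.56] F [0.  0.4 0.5] M [ 0.15 -0.18  1.33] yaw -0.387 pos [ 0.5191 -0.1631  0.2439] t 12.45
contact_force: [1.3, 0.5, 0.7]
need mm [-0.7 -1.4 -0.1] deg [ 0.26 -0.15 54.46] F [1.3 0.5 0.7] M [ 0.15 -0.15  1.04] yaw -0.368 pos [ 0.5192 -0.1631  0.2439] t 12.53
contact_force: [0.1, -0.1, 1.1]
need mm [-0.7 -1.4 -0.1] deg [ 0.25 -0.16 53.38] F [ 0.1 -0.1  1.1] M [ 0.08 -0.05  0.8 ] yaw -0.349 pos [ 0.5192 -0.1631  0.2439] t 12.62
```

```bash
python3 -m creep '[[[0,0,0,0,0,1],[0,0,0,0,0,1],[0,0,0,0,0,1]]]' |grep -E 'force'
python3 go.py .5187 -.1645 .2438 -.24
python3 -m creep '[[[-0.3,-0.8,0,0.2,0,1],[0,-0.4,0,0,0,1]]]' |grep -E 'force'
python3 go.py .5187 -.1645 .2438 -.24
```

```text
contact_force: [-0.5, -1.5, 0.8]
need mm [-0.4 -1.  -0.1] deg [ 0.12 -0.2   3.14] F [-0.5 -1.5  0.8] M [-0.16 -0.   -0.04] yaw -0.295 pos [ 0.5191 -0.1635  0.2439] t 12.87
contact_force: [-0.8, -0.1, 0.6]
need mm [ 0.   0.7 -0.1] deg [-0.11 -0.19  1.07] F [-0.8 -0.1  0.6] M [-0.02  0.01  0.01] yaw -0.259 pos [ 0.5187 -0.1652  0.2439] t 13.03
```

The load is off and the pins are free in the holes. Lifting straight out.

```bash
python3 -m creep '[[[0,0.4,0,0,-0.2,0.5],[0,0,3,0,0,0],[0,0,3,0,0,0],[0,0,4,0,0,0]]]' |grep -E 'force|pos|rot'
python3 go.py .5187 -.1648 .34 -.25
python3 -m creep '[[[0,0,4,0,0,0],[0,0,10,0,0,0],[0,0,25,0,0,0],[0,0,30,0,0,0],[0,0,20,0,0,0]]]' |grep -E 'force|pos|rot'
python3 go.py .6223 .280 .33 .270
```

```text
tool_pos: [0.5178, -0.1647, 0.2528]
tool_rot: [-3.138, 0.004, -0.25]
contact_force: [-0.1, -0.4, -2.1]
need mm [ 0.9 -0.1 87.2] deg [-0.27 -0.19 -0.02] F [-0.1 -0.4 -2.1] M [0.04 0.02 0.01] yaw -0.25 pos [ 0.5178 -0.1647  0.2528] t 13.37
tool_pos: [0.5158, -0.1635, 0.3428]
tool_rot: [-3.135, 0.017, -0.25]
contact_force: [0.5, 0.1, -1.8]
need mm [106.5 443.5 -12.8] deg [-0.35 -0.97 29.78] F [ 0.5  0.1 -1.8] M [ 0.04 -0.07  0.01] yaw -0.25 pos [ 0.5158 -0.1635  0.3428] t 13.78
```

```bash
python3 -m creep '[[[9.6,40,1,-0.3,-0.5,2.7],[9.6,40,1,0,-0.5,2.7],[9.6,40,1,0,0,2.7],[9.6,40,1,0,0,2.7],[9.6,40,1,0,0,2.7]]]' |grep -E 'pos|rot'
python3 -m creep '[[[9.6,40,1,0,0,2.7],[9.6,40,1,0,0,2.7],[9.6,40,1,0,0,2.7],[9.6,40,1,0,0,2.7],[9.6,30,1,0,0,2.7]]]' |grep -E 'pos|rot'
python3 -m creep '[[[0,0,0,0,0,0]]]' |grep -E 'force'
python3 go.py .6223 .280 .29 .270
python3 - <<'E'
from h import *
for n in M: cv2.imwrite(f"pics/{n}5.png",viewer.read_camera(n))
T=cv2.imread("pics/top5.png");x,y=332,170
cv2.imwrite("pics/c5.png",cv2.resize(T[y:y+150,x:x+140],(560,600),interpolation=2))
E
```

```text
tool_pos: [0.5635, 0.0341, 0.3596]
tool_rot: [3.141, -0.018, -0.02]
tool_pos: [0.6089, 0.2301, 0.37]
tool_rot: [3.141, -0.021, 0.229]
contact_force: [-1.4, -1.0, -2.4]
need mm [ 13.5  44.2 -80.7] deg [-0.41  1.23  1.94] F [-1.4 -1.  -2.4] M [-0.03  0.11 -0.05] yaw 0.236 pos [0.6088 0.2358 0.3707] t 14.7
```

View pics/c5.png

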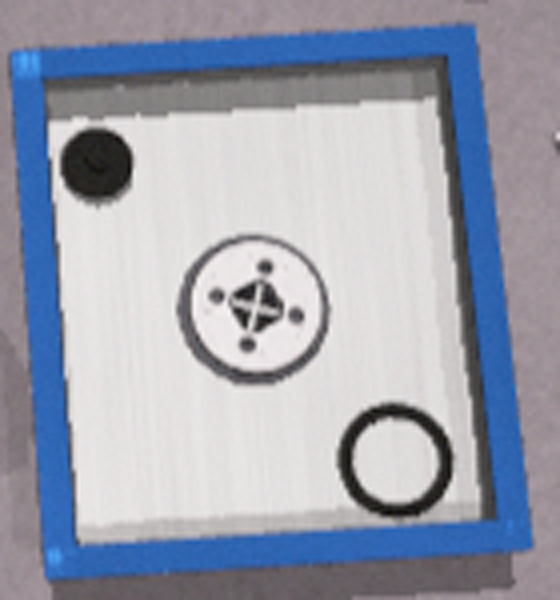

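The top crop shows the ring turned about 47° clockwise (hole pair now at (265,266)–(248,345), about -13°), with the plug and gasket undisturbed. On to the rack.

```bash
python3 -m creep '[[[6,22,-25,-0.2,0.6,1],[6,20,-25,-0.2,0.6,0.9],[1,2,-15,0,0,0],[0,0,0,0,0,0]]]' |grep -E 'force'
python3 go.py .6223 .280 .29 .270
```

```text
contact_force: [-0.4, -1.1, -2.6]
need mm [  0.6   8.7 -17.1] deg [0.29 0.08 0.69] F [-0.4 -1.1 -2.6] M [-0.01  0.12 -0.04] yaw 0.258 pos [0.6217 0.2713 0.3071] t 15.13
```

```bash
python3 -m creep '[[[0.5,8.5,-20,0.3,0,0.7],[0,0,-20,0,0,0],[0,0,0,0,0,0]]]' |grep -E 'force'
python3 go.py .6223 .280 .245 .270
```

```text
contact_force: [-0.6, -0.7, -3.4]
need mm [ -0.4   4.8 -24.1] deg [0.04 0.14 0.32] F [-0.6 -0.7 -3.4] M [-0.01  0.04  0.06] yaw 0.264 pos [0.6227 0.2752 0.2691] t 15.38
```

```bash
python3 -m creep '[[[-0.4,5,-10,0,0.1,0.3],[0,1,-8,0,0,0],[0,0,0,0,0,0],[0,0,0,0,0,0]]]' |grep -E 'force'
python3 go.py .6223 .280 .240 .270
python3 - <<'E'
from h import *
S=viewer.read_camera("scene");cv2.imwrite("pics/scene6.png",S)
x,y=405,205;cv2.imwrite("pics/c6.png",cv2.resize(S[y:y+60,x:x+80],(800,600),interpolation=2))
E
```

```text
contact_force: [-0.1, 0.5, -1.5]
need mm [ -1.3   1.9 -14.9] deg [0.01 0.27 0.29] F [-0.1  0.5 -1.5] M [0.02 0.02 0.02] yaw 0.265 pos [0.6236 0.2781 0.2549] t 15.72
```

View pics/c6.png

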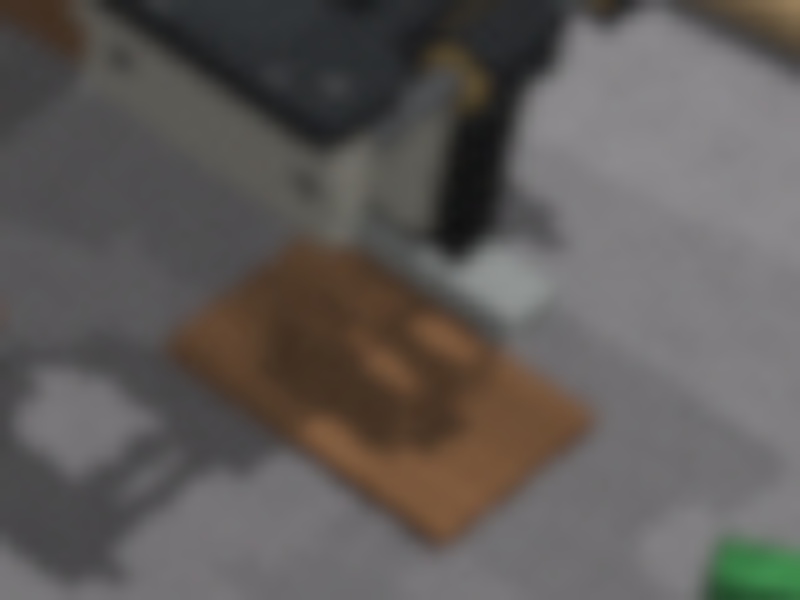

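The scene crop shows the bar parallel to the rack and above it, with its end near (505,290). I'll correct by 1–2 mm and lower with checks.

```bash
python3 -m creep '[[[-1.3,2,-3,0,0.3,0.3],[0,0,-5,0,0,0],[0,0,0,0,0,0]]]' |grep -E 'force'
python3 go.py .6223 .280 .222 .270
python3 -m creep '[[[0,0,-3,0,0,0],[0,0,-3,0,0,0],[0,0,0,0,0,0]]]' |grep -E 'force'
python3 go.py .6223 .280 .222 .270
```

```text
contact_force: [0.0, -0.4, -3.0]
need mm [ -0.3  -0.2 -26.7] deg [-0.05  0.15 -0.03] F [ 0.  -0.4 -3. ] M [-0.03  0.06  0.05] yaw 0.27 pos [0.6226 0.2802 0.2487] t 16.02
contact_force: [-0.0, 0.3, -1.2]
need mm [ -0.3  -0.4 -20.4] deg [-0.06  0.18 -0.05] F [-0.   0.3 -1.2] M [-0.01  0.07  0.04] yaw 0.271 pos [0.6226 0.2804 0.2424] t 16.27
```

```bash
python3 -m creep '[[[-0.3,-0.3,-4,0,0.1,0],[0,0,-4,0,0,0],[0,0,-3,0,0,0]]]' |grep -E 'force'
python3 go.py .6223 .280 .222 .270
python3 -m creep '[[[0,0,-3,0,0,0],[0,0,-2,0,0,0],[0,0,0,0,0,0]]]' |grep -E 'force'
python3 go.py .6223 .280 .222 .270
python3 -m creep '[[[0,0,-1,0,0,0],[0,0,-1,0,0,0]]]' |grep -E 'force'
python3 go.py .6223 .280 .222 .270
```

```text
contact_force: [0.3, 0.0, -1.1]
need mm [-0.1 -0.2 -9. ] deg [-0.08  0.13 -0.06] F [ 0.3  0.  -1.1] M [0.04 0.04 0.  ] yaw 0.271 pos [0.6224 0.2802 0.231 ] t 16.52
contact_force: [-0.1, 0.8, -2.1]
need mm [ 0.2 -0.1 -2. ] deg [-0.04  0.01 -0.05] F [-0.1  0.8 -2.1] M [ 0.03  0.03 -0.01] yaw 0.271 pos [0.6221 0.2801 0.224 ] t 16.77
contact_force: [0.7, 0.4, 0.5]
need mm [ 0.1 -0.1  0.1] deg [-0.04  0.02 -0.05] F [0.7 0.4 0.5] M [0.01 0.04 0.03] yaw 0.271 pos [0.6222 0.2801 0.2219] t 16.93
```

Contact at z = 0.2219, the same height as before pickup. Releasing and retracting.

```bash
python3 -m creep '[[[0,0,-0.4,0,0,0]]]' |grep -E 'force'
python3 -m creep '[[[0,0,0,0,0,0],[0,0,0,0,0,0],[0,0,0,0,0,0],[0,0,0,0,0,0],[0,0,0,0,0,0]]]' -0.2 |grep -E 'force|pos|open'
python3 -m creep '[[[0,0,5,0,0,0],[0,0,10,0,0,0],[0,0,15,0,0,0],[0,0,20,0,0,0],[0,0,25,0,0,0]]]' |grep -E 'force|pos|rot|open'
python3 -m creep '[[[0,0,25,0,0,0],[0,0,25,0,0,0],[-10,-30,10,0,0,0],[-12,-40,0,0,0,0],[-12,-40,0,0,0,0]]]' |grep -E 'force|pos|rot|open'
python3 -m creep '[[[-12,-40,0,0,0,0],[-12,-40,0,0,0,0],[-12,-40,0,0,0,0],[-12,-40,0,0,0,0],[0,0,0,0,0,0]]]' |grep -E 'force|pos|rot|open'
python3 - <<'E'
from h import *
for n in M: cv2.imwrite(f"pics/{n}7.png",viewer.read_camera(n))
T=cv2.imread("pics/top7.png");S=cv2.imread("pics/scene7.png")
cv2.imwrite("pics/c7.png",np.hstack([cv2.resize(T[185:245,197:237+20],(400,400),interpolation=2),cv2.resize(S[205:265,410:470],(400,400),interpolation=2)]))
E
```

```text
contact_force: [-1.6, 0.1, 3.3]
tool_pos: [0.6228, 0.2803, 0.2237]
contact_force: [0.5, 0.1, 0.1]
opening: 0.0423
tool_pos: [0.6213, 0.2798, 0.2972]
tool_rot: [-3.141, 0.006, 0.271]
contact_force: [-0.6, -0.4, -0.2]
opening: 0.0552
tool_pos: [0.5867, 0.1741, 0.3715]
tool_rot: [-3.14, -0.013, 0.281]
contact_force: [1.1, 0.5, -1.0]
opening: 0.0547
tool_pos: [0.5346, 0.0086, 0.3786]
tool_rot: [3.138, -0.021, 0.279]
contact_force: [1.3, 0.1, 0.8]
opening: 0.0554
```

View pics/c7.png

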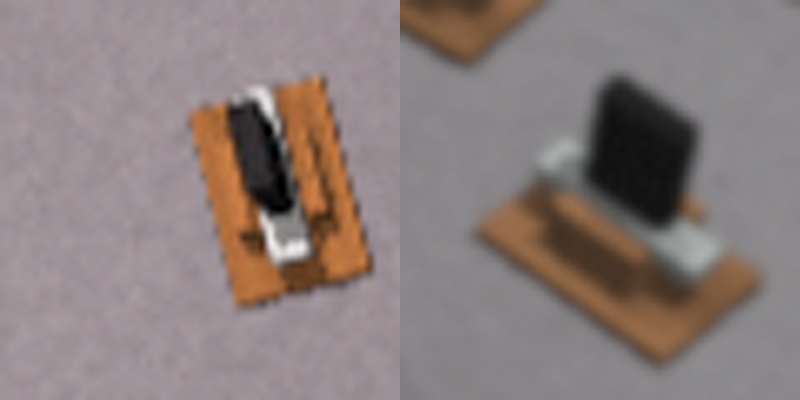

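Both views show the spanner upright in its rack as it first sat, with the arm clear of everything. Handing in.

```bash
python3 -c "
from cell import robot
o=robot.observe();print(o['time'],o['contact_force']);print(robot.hand_in())"
```

```text
18.7833 [0.98712766 1.03302086 0.45634615]
the job is handed in; nothing more can be done
None
```

I took the shorter spanner from its rack and seated both pins in a pair of opposite ring holes. I then turned the ring clockwise to its stop, put the spanner back upright in its rack and let go. The job was handed in at 18.8 s; it reports no verdict.

- **Seating:** The bar stopped at the same height, 0.2437 m at the tool, from two different sideways positions. Sideways motion was blocked between them, and the picture showed the bar flat on the ring. One feeling press reached about 28 N, more than the light press I intended but under the 60 N limit.
- **Turning:** The ring moved at a steady 0.37 N m, then the moment climbed to 1.45 N m, so I took it to be against the stop. The pictures show about 47° of turn, inside the 0.6 to 1.0 rad expected. I unloaded the spanner before lifting it out.
- **Return:** The spanner touched down at 0.2219 m, the height it was picked up from, and both camera views show it upright as before. The plug and gasket looked undisturbed; I did not check the other bystanders again after the job.
- **Disagreement:** The ring's top came out about 3 mm higher by touch than from the pictures. I went by touch.

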